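# Find and seat the rocking seal cover

## Task

One of the four identical black covers on the leak-test plate is not seated: press each cover lightly with a fingertip near its rim, one after another, until you find the one that rocks. Then press that one firmly on its centre boss until it snaps fully home and lies level; never press hard on the seated covers, whose seals are easily spoilt. Do not grip or lift anything, leave the other things where they are, and finish with the hand clear.

Things in the scene. Friction and masses are not known exactly. Their poses are not given: they have to be found in the camera images.
- fixture: Fixed dark square base plate, 250 x 250 x 12 mm, carrying four aluminium collars in a square (centres 115 mm apart; 98 mm outside, 83 mm inside diameter, rims 29 mm above the table). It is bolted down but stands at a different place and yaw each time. Origin on the table under its centre, z up, x and y along its sides.
- cover_1: Loose round black cover, 120 g, 80 mm across, 16 mm thick, with a low steel boss (12 mm across, 2 mm high) on its centre, in the collar at the -x +y corner of the plate, 1.5 mm of play all round. Origin: centre of its underside, z up; flat top 16 mm and boss top 18 mm above it. All four covers look alike, and heights (tops 6 to 10 mm above the rim) do not tell the loose one.
- nest_1 (a point): Centre of the mouth of the collar around cover_1, at rim height. Fixed to the plate.
- cover_2: Loose round black cover, 120 g, 80 mm across, 16 mm thick, with a low steel boss (12 mm across, 2 mm high) on its centre, in the collar at the -x -y corner of the plate, 1.5 mm of play all round. Origin: centre of its underside, z up; flat top 16 mm and boss top 18 mm above it. The same as cover_1.
- nest_2 (a point): Centre of the mouth of the collar around cover_2, at rim height. Fixed to the plate.
- cover_3: Loose round black cover, 120 g, 80 mm across, 16 mm thick, with a low steel boss (12 mm across, 2 mm high) on its centre, in the collar at the +x +y corner of the plate, 1.5 mm of play all round. Origin: centre of its underside, z up; flat top 16 mm and boss top 18 mm above it. The same as cover_1.
- nest_3 (a point): Centre of the mouth of the collar around cover_3, at rim height. Fixed to the plate.
- cover_4: Loose round black cover, 120 g, 80 mm across, 16 mm thick, with a low steel boss (12 mm across, 2 mm high) on its centre, in the collar at the +x -y corner of the plate, 1.5 mm of play all round. Origin: centre of its underside, z up; flat top 16 mm and boss top 18 mm above it. The same as cover_1.
- nest_4 (a point): Centre of the mouth of the collar around cover_4, at rim height. Fixed to the plate.
- snap (a joint): How far the snap post under the loose cover has gone in, in m: 0 = standing out, 0.0027 to 0.003 = home, where it stays; takes 15 to 20 N straight down on that cover's boss. Not told which cover. The post is 8 mm across under the cover's middle: the loose cover tips about 0.1 rad when pressed with a newton or two about 32 mm off centre, and lies level again when let go.
- seal_a (a joint): How far the springy rubber seal under one of the three seated covers is squeezed, in m (about 0.0003 at rest; 4.5 N per mm, so a seated cover sinks level and springily wherever it is pressed). Beyond 0.003 (some 12 N of pressing) it is spoilt. Letters are in no order: not told which cover is over it.
- seal_b (a joint): How far the springy rubber seal under one of the three seated covers is squeezed, in m (about 0.0003 at rest; 4.5 N per mm, so a seated cover sinks level and springily wherever it is pressed). Beyond 0.003 (some 12 N of pressing) it is spoilt. Letters are in no order: not told which cover is over it.
- seal_c (a joint): How far the springy rubber seal under one of the three seated covers is squeezed, in m (about 0.0003 at rest; 4.5 N per mm, so a seated cover sinks level and springily wherever it is pressed). Beyond 0.003 (some 12 N of pressing) it is spoilt. Letters are in no order: not told which cover is over it.
- gauge_pin: Bystander: plain steel gauge pin, 16 mm across, 45 mm tall, standing loose in the middle of the plate between the four collars. Origin at the centre of its foot.
- bush: Bystander: brass bush, 22 mm across, 14 mm high, lying loose near one edge of the plate. Origin under its centre.
- bearing: Bystander: steel bearing ring, 52 mm across, 16 mm high, on the table. Origin under its centre.
- tape_roll: Bystander: roll of tape, 100 mm across, 24 mm high, on the table. Origin under its centre.
- wrench: Bystander: steel wrench lying on the table along its own x. Origin under its middle.
- screwdriver: Bystander: screwdriver lying on the table along its own x. Origin under its middle.
- oil_bottle: Bystander: small white bottle, 48 mm across, 90 mm tall, on the table. Origin under its centre.
Not all that is in view belongs to the job. What is shaped like the cover_2 but green is not meant.

How it is judged:
By the outcome, as a careful person would: the job done as asked, in the order asked, and still so for the second after the job is handed in, with the robot touching nothing.
It also fails if it takes over 56 s, if anything falls off the work surface, if the arm or the gripper's body presses on something with over 40 N, if the wrist force passes 120 N, or if a joint passes its speed limit or range.

## Robot

A 7-joint arm with a two-finger parallel gripper is mounted at the origin on the work surface. World frame = base frame: x ahead of the robot, y to its left, z up, the work surface at z = 0. Lengths are in m, angles in rad, forces in N, time in s.
With the tool pointing down it reaches from about 0.35 to 0.9 m from the base axis. Payload 8.1 kg.
Tool frame: the origin (TCP) lies on the centre line of the jaws, within the pads' length; the fingertips stand 19 mm ahead of it and the grasp point (between the pads) is the TCP; z points along the fingers, y is the direction in which the jaws open and shut (so a half turn about z gives the same grasp; the last joint's range is limited). The gripper opens to 92 mm and grips with 3 to 60 N. Pads are 19 mm wide; open, the fingers measure 130 mm over their backs; the gripper's body (75 mm by 190 mm) begins 47 mm behind the grasp point.
Start: joints at [-1.289, 0.434, 0.025, 1.573, -0.012, 1.134, -0.075], TCP at [0.235, 0.579, 0.246] pointing down, gripper open.
Joint ranges: [-2.62, 2.62], [-0.44, 2.09], [-1.27, 1.32], [0.08, 2.57], [-1.32, 4.46], [0.12, 2], [-2.74, 2.74]. Speed limits (rad/s): [2.22, 2.22, 3.01, 3.01, 3.14, 3.14, 3.14].

## Interface

Orientations are given as a rotation vector (axis times angle).
In Python, from cell import monitor, imaging, workorder, outline_of gives the robot as it stands.
- The arm moves only by the tool move_arm, never from a script. Its argument "series" is a list of rows, each a list of 6 numbers: the shift along the world's x, y, z in cm, then the turn, a rotation vector about the world's x, y, z in degrees. A call has 1 to 8 rows; each row shifts and turns the commanded pose from where the row before left it; what a row does not reach is not made up. A row lasts 1/10 s, in which the tool goes at most 50 mm and 8.59 degrees, less where a joint would pass 70% of its speed; a pose out of reach is approached as far as the arm can. A call with a gripper value outside its range is refused whole. "grip" is the opening, from 0 (shut) to 1 (fully open), set as the call begins (left out, the last holds). The fingers move at their own pace and stop on an object; "force" is the grip in N (left out, the last holds). Time passes only in rows, so rows that do not move let the fingers close. It gives the time, the measured TCP pose, the force and the opening at its end, in the units of the state.
- monitor.observe(): the state, without advancing time (a new reading comes with each control period).
- imaging.get_image(name): name is "side" or "top"; returns a dict with "color" (384x512x3 uint8, red, green, blue), "fx", "fy", "cx", "cy" (pixels), "dist_coeffs" ([k1, k2, p1, p2, k3] as OpenCV has them; the pictures are not rectified), "rvec" (rotation vector, rad) and "tvec" (3), from world to camera coordinates, as OpenCV has them. Camera axes: x right, y down, z forward; pixel columns grow to the right and rows downward; lengths in m; the calibration is good to about 2 mm. A picture is of the moment at which its call begins. There is no depth.
- workorder.sign_off(): hands the job in, once; it reports no verdict.
Trained networks look in the newest picture that a camera, given by its name, has taken for a name from the list of things; names that differ only in an ending like _2 or _b are one class to them, and where a whole thing is asked for, a point or a joint stands for the part that bears it (a point fixed in the world has none). Each returns a list of dicts, best first, with "p" (0 to 1); they miss things now and then, are a little off and sometimes report something else, mostly with a low value. They report only what shows in the picture. A call takes as long as a camera call. They do not tell look-alikes from the thing itself.
- outline_of(camera, thing): "mask" (384x512 bool, what is visible of it) and "rect" ([left, top, width, height] in pixels, round what is visible of it).
The state is a dict: "clock": time; "joints": joint angles; "dq": joint speeds; "joint_efforts": joint torques, N m; "position": TCP position; "ee_rot": TCP orientation; "force": force on the tool from outside, world axes, zero at the start; "ft_torque": the same for the moment, N m; "width": opening from 0.0 (shut) to 1.0 (fully open).
Only numpy, scipy, OpenCV 4.12 (cv2) and the standard library are available. Lean on these libraries where they do the work, as an engineer would, in place of code of your own. Each camera call takes 0.05 s, during which the arm holds its last target. There are 200 camera calls.

## Working session

There is one attempt and no reset: what is moved stays moved. The work goes in short steps, Python scripts to look and compute and a tool call to move; the robot and the scene stay as the last step left them, time stands still between calls to the robot, and variables do not carry over. Pictures are saved under pics/ and viewed, about 8 in all and at most 12, crops included, and the job is handed in when it is done.

Besides the shell and the picture viewer there is one more tool, called after "Call:" in YAML: its name, and indented under it one key for each argument. move_arm: Moves the arm, as the interface text tells. Its arguments: {"type":"object","properties":{"series":{"type":"array"},"grip":{"type":"number"},"force":{"type":"number"}},"required":["series"]}

```bash
mkdir -p pics; python3 - <<'E'
from cell import monitor, imaging, outline_of
import cv2,numpy as np
s=monitor.observe();print({k:np.round(s[k],3) for k in s})
for c in("top","side"):
    im=imaging.get_image(c);cv2.imwrite(f"pics/{c}0.png",im["color"][...,::-1])
    R=cv2.Rodrigues(np.array(im["rvec"],float))[0];print(c,im["fx"],im["dist_coeffs"],"cam",-R.T@np.array(im["tvec"]).ravel())
    for t in("fixture","cover_1","gauge_pin"):
        for o in outline_of(c,t):
            m=o["mask"];ys,xs=np.nonzero(m);print(t,round(o["p"],2),o["rect"],xs.mean().round(1),ys.mean().round(1),m.sum())
E
```

```text
{'clock': np.float64(0.0), 'joints': array([-1.289,  0.435,  0.025,  1.574, -0.012,  1.134, -0.075]), 'dq': array([ 0.   , -0.002, -0.002,  0.001,  0.001, -0.001,  0.   ]), 'joint_efforts': array([ 2.0000e-03, -6.6784e+01,  9.8600e-01, -3.1446e+01, -6.0000e-02,
        4.3000e-02,  0.0000e+00]), 'position': array([0.234, 0.579, 0.245]), 'ee_rot': array([-6.010e-01, -3.083e+00,  2.000e-03]), 'force': array([-0.033,  0.562, -0.235]), 'ft_torque': array([-0.027,  0.038, -0.001]), 'width': np.float64(0.998)}
top 492.9460915068233 [0.03656418 0.         0.         0.         0.        ] cam [0.38594291 0.02390541 1.30648365]
fixture 0.6 [198.9, 134.6, 97.7, 90.8] 247.5 179.8 5761
cover_1 0.94 [309.2, 200.7, 32.0, 32.5] 324.4 216.9 747
cover_1 0.93 [212.3, 182.1, 28.5, 32.7] 225.5 198.2 769
cover_1 0.92 [255.0, 184.8, 26.6, 29.3] 269.3 197.8 690
cover_1 0.86 [283.1, 238.7, 34.9, 30.5] 299.8 253.9 711
cover_1 0.74 [240.2, 236.3, 26.9, 30.9] 255.4 252.7 684
cover_1 0.66 [212.2, 138.8, 27.5, 32.3] 225.4 155.6 710
gauge_pin 0.74 [243.2, 90.1, 15.1, 18.2] 250.3 96.7 334
side 350.5646094876547 [-0.02774642  0.          0.          0.          0.        ] cam [0.43508545 0.78107677 0.53590748]
fixture 0.8 [192.3, 184.8, 110.9, 73.3] 252.4 224.9 3835
cover_1 0.96 [254.3, 212.5, 31.3, 27.4] 270.6 224.1 612
cover_1 0.8 [267.0, 189.8, 29.5, 19.2] 278.2 198.2 463
cover_1 0.71 [209.5, 207.8, 31.4, 23.9] 224.7 218.4 581
cover_1 0.66 [315.5, 208.1, 31.3, 25.8] 330.2 220.3 594
cover_1 0.58 [289.0, 173.3, 26.9, 19.9] 301.3 181.7 369
cover_1 0.57 [320.0, 185.4, 29.2, 24.8] 332.5 196.3 470
gauge_pin 0.55 [249.9, 197.2, 8.7, 19.6] 254.5 206.4 103
```

```bash
python3 -c "
import cv2
a=cv2.imread('pics/top0.png');cv2.imwrite('pics/top0b.png',cv2.resize(a,(800,600)))"
```

```text
(no output)
```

View pics/top0b.png

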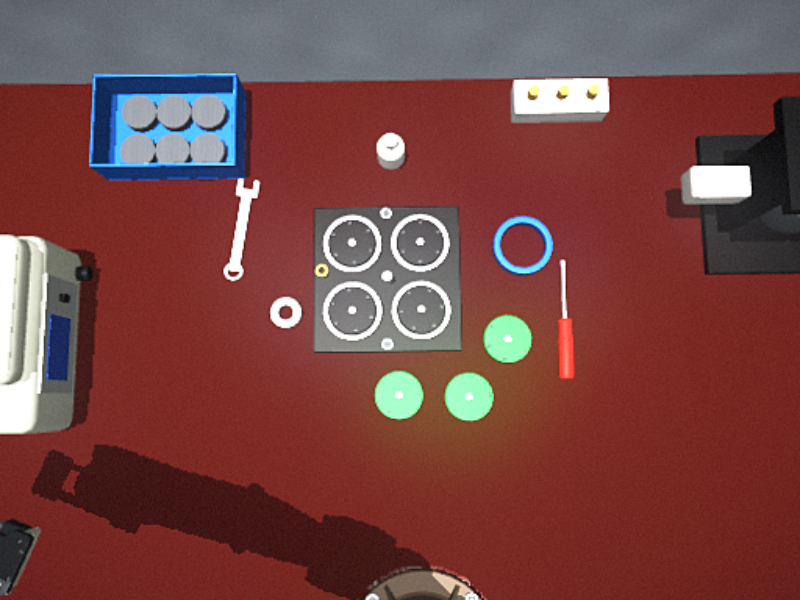

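View pics/side0.png

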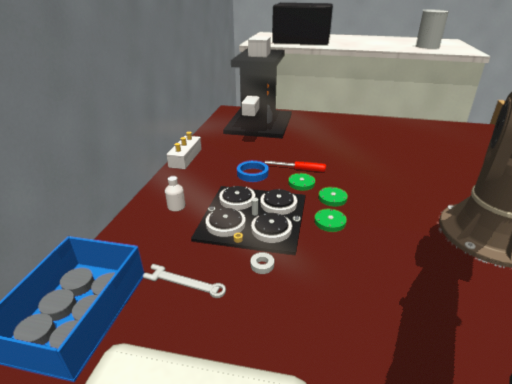

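The top view shows four black covers in collars, at about (352,242), (420,241), (352,310) and (421,309) in the 800x600 picture. Three loose green look-alikes lie at (508,338), (399,395) and (469,397); being green and off the plate, they are not meant. The pin is in the middle at (387,276) and the bush at (321,270). I'll triangulate the bosses from both views.

```bash
cat > h.py <<'E'
import cv2,numpy as np
from cell import imaging
def cal(im):
    K=np.array([[im["fx"],0,im["cx"]],[0,im["fy"],im["cy"]],[0,0,1.]])
    return K,np.array(im["dist_coeffs"],float),np.array(im["rvec"],float).reshape(3,1),np.array(im["tvec"],float).reshape(3,1)
def back(im,uv,z):
    K,d,r,t=cal(im);R=cv2.Rodrigues(r)[0];p=cv2.undistortPoints(np.array(uv,float).reshape(-1,1,2),K,d)[:,0]
    D=np.c_[p,np.ones(len(p))]@R;C=(-R.T@t).ravel();return C+D*((z-C[2])/D[:,2])[:,None]
def proj(im,P):
    K,d,r,t=cal(im);return cv2.projectPoints(np.array(P,float).reshape(-1,1,3),r,t,K,d)[0][:,0]
def boss(im,uv,r=5):
    g=im["color"].astype(float).mean(2);u,v=np.round(uv).astype(int)
    w=g[v-r:v+r+1,u-r:u+r+1];w=np.clip(w-np.median(w)-25,0,None)
    yy,xx=np.mgrid[v-r:v+r+1,u-r:u+r+1];return np.array([(w*xx).sum(),(w*yy).sum()])/w.sum()
E
python3 - <<'E'
from h import *
T=imaging.get_image("top");S=imaging.get_image("side")
g=[(225.4,155.3),(269,154.6),(225.4,198.2),(269.4,197.8)]
bt=np.array([boss(T,u) for u in g]);X=back(T,bt,.039);print(bt.round(1));print("top",X.round(4).tolist(),"mean",X.mean(0).round(4))
ps=proj(S,X);print("side pred",ps.round(1).tolist())
bs=np.array([boss(S,u,4) for u in ps]);print(bs.round(1).tolist());print("side xy at .039",back(S,bs,.039).round(4).tolist())
i=cv2.resize(T["color"][125:235,190:310,::-1],None,fx=4,fy=4,interpolation=3);j=cv2.resize(S["color"][170:260,180:320,::-1],None,fx=4,fy=4,interpolation=3)
c=np.zeros((800,600,3),np.uint8);c[:440,:480]=i;c[440:800,:560]=j
cv2.imwrite("pics/crop.png",cv2.resize(c,(450,600)))
E
```

```text
[[224.8 154.7]
 [268.4 154.1]
 [225.  198. ]
 [269.2 197.3]]
top [[0.6573, 0.1087, 0.039], [0.6573, -0.0056, 0.039], [0.5428, 0.1087, 0.039], [0.5433, -0.0059, 0.039]] mean [0.6002 0.0515 0.039 ]
side pred [[224.2, 215.3], [236.0, 191.5], [270.2, 220.7], [277.4, 195.8]]
[[224.9, 215.7], [236.6, 192.1], [271.1, 220.7], [278.4, 195.5]]
side xy at .039 [[0.655, 0.1101, 0.039], [0.6547, -0.0026, 0.039], [0.5407, 0.1083, 0.039], [0.5408, -0.0081, 0.039]]
```

View pics/crop.png

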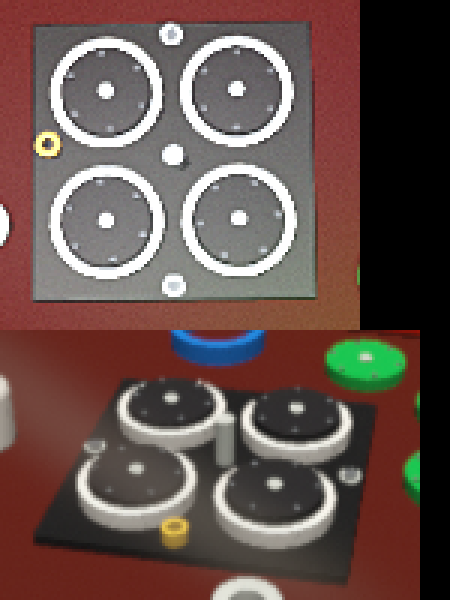

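Bosses: A (0.656, 0.109), B (0.656, -0.005), C (0.542, 0.108), D (0.542, -0.006). I'll approach C first, about 32 mm off centre on its near side, with the jaws shut and aligned along y.

Call:
move_arm:
  series:
    - [1.7,-2.9,0,0,0,3]
    - [1.7,-2.9,0,0,0,3]
    - [1.7,-2.9,0,0,0,3]
    - [1.7,-2.9,0,0,0,3]
    - [1.7,-2.9,0,0,0,3]
    - [1.7,-2.9,0,0,0,3]
    - [1.7,-2.9,0,0,0,3]
    - [1.7,-2.9,0,0,0,1]
  grip: 0
  force: 20

```text
clock: 1.3
position: [0.3712, 0.3461, 0.246]
ee_rot: [-0.002, 3.141, 0.001]
force: [0.8, -0.5, -1.2]
width: 0.353
```

Call:
move_arm:
  series:
    - [1.7,-2.9,-2,0,0,0]
    - [1.7,-2.9,-2,0,0,0]
    - [1.7,-2.9,-2,0,0,0]
    - [1.7,-2.9,-2,0,0,0]
    - [1.7,-2.9,-2,0,0,0]
    - [1.7,-2.9,-2,0,0,0]
    - [1.7,-2.9,-2,0,0,0]
    - [1.7,-2.9,0,0,0,0]

```text
clock: 2.1
position: [0.5058, 0.1137, 0.1035]
ee_rot: [-0.001, -3.138, 0.002]
force: [0.6, 0.6, -0.1]
width: 0.005
```

Call:
move_arm:
  series:
    - [0,0,0,0,0,0]
    - [0,0,0,0,0,0]
    - [0,0,0,0,0,0]

```text
clock: 2.4
position: [0.5064, 0.1163, 0.106]
ee_rot: [-0.0, 3.141, 0.001]
force: [0.3, 0.6, 0.1]
width: 0.005
```

Call:
move_arm:
  series:
    - [0.4,-0.8,-1.0,0,0,0]
    - [0,0,-1.0,0,0,0]
    - [0,0,-1.0,0,0,0]
    - [0,0,-1.0,0,0,0]
    - [0,0,-0.2,0,0,0]
    - [0,0,0,0,0,0]
    - [0,0,0,0,0,0]
    - [0,0,0,0,0,0]

```text
clock: 3.2
position: [0.5109, 0.1074, 0.0641]
ee_rot: [0.001, 3.141, 0.0]
force: [0.7, 0.0, -0.1]
width: 0.007
```

Call:
move_arm:
  series:
    - [0,0,-0.1,0,0,0]
    - [0,0,-0.1,0,0,0]
    - [0,0,0,0,0,0]
    - [0,0,0,0,0,0]

```text
clock: 3.6
position: [0.5106, 0.1073, 0.0618]
ee_rot: [0.002, 3.142, 0.0]
force: [-0.6, 0.9, 0.5]
width: 0.004
```

Call:
move_arm:
  series:
    - [0,0,-0.1,0,0,0]
    - [0,0,0,0,0,0]
    - [0,0,0,0,0,0]

```text
clock: 3.9
position: [0.5106, 0.1073, 0.0607]
ee_rot: [-0.001, -3.141, 0.0]
force: [-0.0, -0.3, 0.6]
width: 0.003
```

Call:
move_arm:
  series:
    - [0,0,-0.1,0,0,0]
    - [0,0,-0.1,0,0,0]
    - [0,0,0,0,0,0]
    - [0,0,0,0,0,0]

```text
clock: 4.3
position: [0.5106, 0.1073, 0.0587]
ee_rot: [-0.001, -3.142, -0.0]
force: [-0.8, -0.1, -0.5]
width: 0.004
```

Call:
move_arm:
  series:
    - [0,0,-0.1,0,0,0]
    - [0,0,0,0,0,0]
    - [0,0,0,0,0,0]

```text
clock: 4.6
position: [0.5106, 0.1073, 0.0577]
ee_rot: [-0.001, -3.142, -0.0]
force: [0.2, -1.3, -0.2]
width: 0.009
```

Call:
move_arm:
  series:
    - [0,0,-0.05,0,0,0]
    - [0,0,0,0,0,0]
    - [0,0,0,0,0,0]

```text
clock: 4.9
position: [0.5106, 0.1073, 0.0572]
ee_rot: [-0.001, -3.142, -0.0]
force: [0.6, -1.5, -0.3]
width: 0.007
```

Call:
move_arm:
  series:
    - [0,0,-0.1,0,0,0]
    - [0,0,0,0,0,0]
    - [0,0,0,0,0,0]

```text
clock: 5.2
position: [0.5107, 0.1073, 0.0563]
ee_rot: [0.001, 3.141, 0.0]
force: [-1.2, -0.4, 2.1]
width: 0.005
```

Call:
move_arm:
  series:
    - [0,0,-0.05,0,0,0]
    - [0,0,0,0,0,0]
    - [0,0,0,0,0,0]

```text
clock: 5.5
position: [0.5106, 0.1073, 0.0558]
ee_rot: [0.001, 3.142, 0.0]
force: [-0.4, 0.0, 3.3]
width: 0.005
```

Call:
move_arm:
  series:
    - [0,0,-0.05,0,0,0]
    - [0,0,0,0,0,0]
    - [0,0,0,0,0,0]

```text
clock: 5.8
position: [0.5107, 0.1073, 0.0554]
ee_rot: [0.001, 3.141, 0.0]
force: [-2.3, -0.5, 5.4]
width: 0.005
```

```bash
python3 - <<'E'
from h import *
from cell import monitor
F=[]
for k in range(4):
    S=imaging.get_image("side");s=monitor.observe();F.append(s["force"])
print(np.mean(F,0).round(2),s["position"])
cv2.imwrite("pics/s1.png",cv2.resize(S["color"][160:270,170:330,::-1],None,fx=5,fy=5,interpolation=3))
E
```

```text
[-1.6   0.08  5.65] [0.5106742  0.10730293 0.05537088]
```

View pics/s1.png

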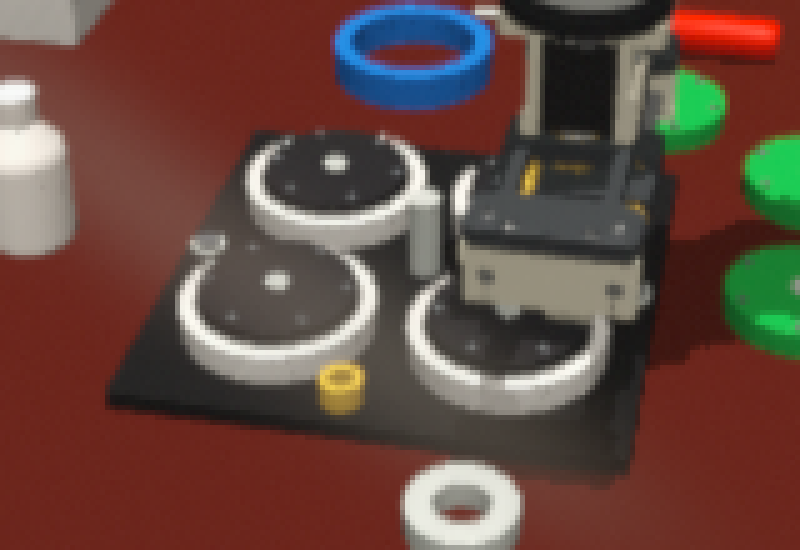

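The picture shows the shut tip on the near rim of C, at about (555,300) in the crop. At 1.3 mm of travel the force reached 5.6 N, rising at about 4.5 N/mm, so C is springy and seated. Next is D.

Call:
move_arm:
  series:
    - [0,0,1.0,0,0,0]
    - [0,-2.8,1.2,0,0,0]
    - [0,-2.8,0,0,0,0]
    - [0,-2.8,0,0,0,0]
    - [0,-2.9,0,0,0,0]
    - [0,0,-1.0,0,0,0]
    - [0,0,-0.7,0,0,0]
    - [0,0,0,0,0,0]

```text
clock: 6.8
position: [0.51, -0.0047, 0.0594]
ee_rot: [0.0, -3.14, -0.001]
force: [0.3, -0.3, 0.2]
width: 0.003
```

Call:
move_arm:
  series:
    - [0,0,-0.1,0,0,0]
    - [0,0,0,0,0,0]
    - [0,0,0,0,0,0]

```text
clock: 7.1
position: [0.5108, -0.0051, 0.0594]
ee_rot: [-0.0, 3.141, 0.0]
force: [0.3, 0.5, -0.2]
width: 0.004
```

Call:
move_arm:
  series:
    - [0,0,-0.1,0,0,0]
    - [0,0,0,0,0,0]
    - [0,0,0,0,0,0]

```text
clock: 7.4
position: [0.5106, -0.0057, 0.0583]
ee_rot: [0.001, 3.142, 0.0]
force: [0.2, 0.3, 0.1]
width: 0.008
```

Call:
move_arm:
  series:
    - [0,0,-0.1,0,0,0]
    - [0,0,0,0,0,0]
    - [0,0,0,0,0,0]

```text
clock: 7.7
position: [0.5106, -0.0058, 0.0572]
ee_rot: [0.002, 3.142, 0.0]
force: [0.4, -1.2, 0.3]
width: 0.005
```

Call:
move_arm:
  series:
    - [0,0,-0.1,0,0,0]
    - [0,0,0,0,0,0]
    - [0,0,0,0,0,0]

```text
clock: 8.0
position: [0.5106, -0.0057, 0.0562]
ee_rot: [-0.001, -3.142, -0.0]
force: [0.7, 0.5, -0.3]
width: 0.006
```

Call:
move_arm:
  series:
    - [0,0,-0.05,0,0,0]
    - [0,0,0,0,0,0]
    - [0,0,0,0,0,0]

```text
clock: 8.3
position: [0.5106, -0.0057, 0.0558]
ee_rot: [-0.001, -3.141, -0.0]
force: [-1.4, -0.6, 1.8]
width: 0.003
```

Call:
move_arm:
  series:
    - [0,0,-0.05,0,0,0]
    - [0,0,0,0,0,0]
    - [0,0,0,0,0,0]

```text
clock: 8.6
position: [0.5105, -0.0057, 0.0554]
ee_rot: [-0.001, -3.141, -0.0]
force: [-1.4, 0.2, 6.1]
width: 0.005
```

Call:
move_arm:
  series:
    - [0,0,-0.05,0,0,0]
    - [0,0,0,0,0,0]
    - [0,0,0,0,0,0]

```text
clock: 8.9
position: [0.5106, -0.0057, 0.0552]
ee_rot: [0.001, 3.142, 0.0]
force: [-3.7, 0.2, 9.2]
width: 0.006
```

```bash
cat > f.py <<'E'
from h import *
from cell import monitor
F=[]
for k in range(4): imaging.get_image("side");s=monitor.observe();F.append(s["force"])
print(np.mean(F,0).round(2),s["position"].round(4) if hasattr(s["position"],"round") else s["position"])
E
python3 f.py
```

```text
[-3.3   0.13  9.41] [ 0.5106 -0.0057  0.0552]
```

D is stiffer than C, so I'll back off at once and test the others for comparison.

Call:
move_arm:
  series:
    - [0,0,0.5,0,0,0]
    - [0,0,0.5,0,0,0]
    - [0,0,0,0,0,0]
    - [0,0,0,0,0,0]

```text
clock: 9.5
position: [0.5108, -0.0057, 0.0649]
ee_rot: [0.001, 3.141, 0.0]
force: [-0.1, -0.4, 0.3]
width: 0.005
```

```bash
python3 - <<'E'
from h import *
from cell import monitor
s=monitor.observe();print(s["position"],s["force"])
S=imaging.get_image("side")
cv2.imwrite("pics/s2.png",cv2.resize(S["color"][160:260,190:330,::-1],None,fx=5,fy=5,interpolation=3))
E
```

```text
[ 0.51083718 -0.00565182  0.06489707] [-0.08400586 -0.40917428  0.33794709]
```

View pics/s2.png

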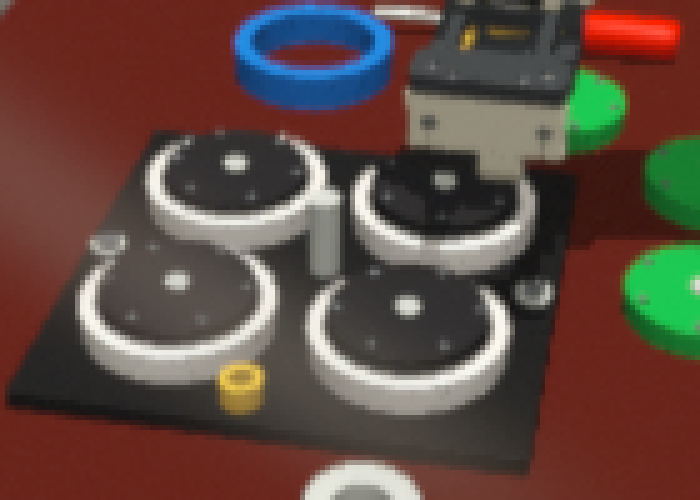

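D's response (nothing, then a hard stop) suggests it may already have tipped with negligible force before stopping. I'll check visually, comparing frames of D before and after a very light press.

```bash
cat > avg.py <<'E'
import sys
from h import *
from cell import monitor
F=[];A={"top":0,"side":0}
for k in range(4):
    for c in A: A[c]=A[c]+imaging.get_image(c)["color"].astype(float)/4;F.append(monitor.observe()["force"])
print(np.mean(F,0).round(2),monitor.observe()["position"])
np.savez(sys.argv[1],**A)
E
python3 avg.py a0.npz
```

```text
[0.08 0.14 0.03] [ 0.51060982 -0.00569789  0.0646596 ]
```

Call:
move_arm:
  series:
    - [0,0,-0.5,0,0,0]
    - [0,0,-0.2,0,0,0]
    - [0,0,-0.1,0,0,0]
    - [0,0,-0.05,0,0,0]
    - [0,0,0,0,0,0]
    - [0,0,0,0,0,0]

```text
clock: 10.55
position: [0.5107, -0.0057, 0.0563]
ee_rot: [0.001, 3.141, 0.0]
force: [-0.8, 0.1, -0.1]
width: 0.004
```

```bash
python3 avg.py a1.npz; python3 - <<'E'
from h import *
a=np.load("a0.npz");b=np.load("a1.npz")
x=a["side"][180:225,250:310,::-1];y=b["side"][180:225,250:310,::-1]
d=np.clip(128+3*(y-x),0,255)
f=lambda q:cv2.resize(q.astype(np.uint8),None,fx=6,fy=6,interpolation=cv2.INTER_CUBIC)
o=np.vstack([np.hstack([f(np.clip(x*1.5,0,255)),f(np.clip(y*1.5,0,255))]),np.hstack([f(d),f(d)])]);cv2.imwrite("pics/d.png",o)
E
```

```text
[-0.47 -0.25  0.48] [ 0.51065868 -0.00566548  0.05628011]
```

View pics/d.png

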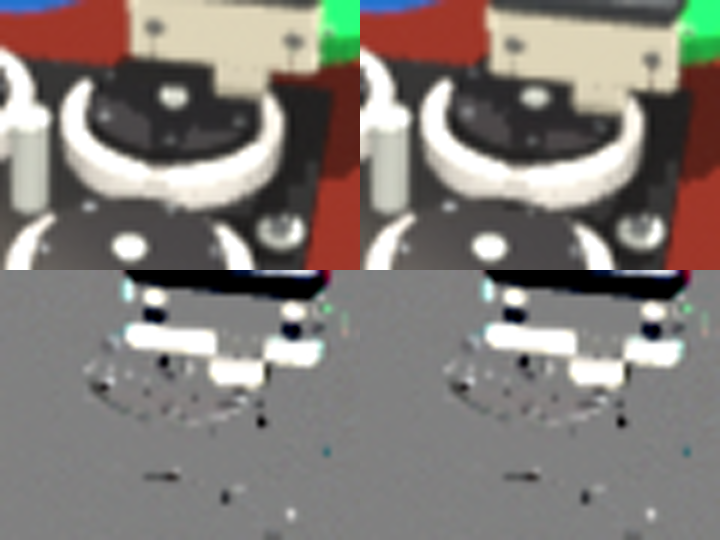

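At only 0.5 N, D's top visibly shifted: the far-left edge and the dots moved in the difference image around (100–240, 340–420). It had given way about 3 mm with almost no force and then hit a hard stop, so D rocks. C, by contrast, sprang at 4.5 N/mm. I'll move over D's boss and confirm the slope at low force before pressing hard.

Call:
move_arm:
  series:
    - [0,0,1.0,0,0,0]
    - [1.5,-0.1,0.5,0,0,0]
    - [1.6,0,0,0,0,0]
    - [0,0,-0.5,0,0,0]
    - [0,0,-0.3,0,0,0]
    - [0,0,0,0,0,0]
    - [0,0,0,0,0,0]

```text
clock: 11.65
position: [0.5407, -0.0067, 0.063]
ee_rot: [-0.001, -3.14, 0.0]
force: [0.3, -0.4, -0.2]
width: 0.004
```

Call:
move_arm:
  series:
    - [0,0,-0.1,0,0,0]
    - [0,0,0,0,0,0]
    - [0,0,0,0,0,0]

```text
clock: 11.95
position: [0.5416, -0.0067, 0.0623]
ee_rot: [0.001, 3.142, 0.0]
force: [-1.0, -0.7, -0.3]
width: 0.006
```

Call:
move_arm:
  series:
    - [0,0,-0.05,0,0,0]
    - [0,0,0,0,0,0]
    - [0,0,0,0,0,0]

```text
clock: 12.25
position: [0.5416, -0.0067, 0.0617]
ee_rot: [-0.001, -3.142, -0.0]
force: [0.4, -0.5, -0.2]
width: 0.005
```

Call:
move_arm:
  series:
    - [0,0,-0.05,0,0,0]
    - [0,0,0,0,0,0]
    - [0,0,0,0,0,0]

```text
clock: 12.55
position: [0.5416, -0.0067, 0.0612]
ee_rot: [-0.001, -3.142, -0.0]
force: [-0.0, 0.4, -0.1]
width: 0.008
```

Call:
move_arm:
  series:
    - [0,0,-0.05,0,0,0]
    - [0,0,0,0,0,0]
    - [0,0,0,0,0,0]

```text
clock: 12.85
position: [0.5416, -0.0067, 0.0607]
ee_rot: [-0.001, -3.142, -0.0]
force: [0.3, 0.1, -0.2]
width: 0.011
```

Call:
move_arm:
  series:
    - [0,0,-0.05,0,0,0]
    - [0,0,0,0,0,0]
    - [0,0,0,0,0,0]

```text
clock: 13.15
position: [0.5416, -0.0067, 0.0602]
ee_rot: [-0.002, -3.142, -0.0]
force: [-0.3, 0.5, 1.2]
width: 0.002
```

Call:
move_arm:
  series:
    - [0,0,-0.05,0,0,0]
    - [0,0,0,0,0,0]
    - [0,0,0,0,0,0]

```text
clock: 13.45
position: [0.5416, -0.0067, 0.0597]
ee_rot: [-0.001, -3.141, -0.0]
force: [0.3, 0.4, 0.4]
width: 0.006
```

Call:
move_arm:
  series:
    - [0,0,-0.05,0,0,0]
    - [0,0,0,0,0,0]
    - [0,0,0,0,0,0]

```text
clock: 13.75
position: [0.5418, -0.0068, 0.0594]
ee_rot: [0.002, 3.141, 0.0]
force: [-0.4, 0.8, 3.5]
width: 0.002
```

Call:
move_arm:
  series:
    - [0,0,-0.05,0,0,0]
    - [0,0,0,0,0,0]
    - [0,0,0,0,0,0]

```text
clock: 14.05
position: [0.5421, -0.0067, 0.0593]
ee_rot: [0.002, 3.141, 0.0]
force: [-0.8, 0.3, 9.2]
width: 0.003
```

```bash
python3 f.py
```

```text
[-1.43 -0.44  8.4 ] [ 0.542  -0.0067  0.0593]
```

D's boss is rigid: 5 N for 0.1 mm, where a seal would sink 1 mm. Its rim, meanwhile, sank freely. So D is the cover standing on the post, and I'll press firmly.

Call:
move_arm:
  series:
    - [0,0,-0.05,0,0,0]
    - [0,0,0,0,0,0]
    - [0,0,-0.05,0,0,0]
    - [0,0,0,0,0,0]
    - [0,0,0,0,0,0]

```text
clock: 14.75
position: [0.5422, -0.0067, 0.0587]
ee_rot: [0.002, 3.14, 0.0]
force: [-2.8, -0.4, 13.6]
width: 0.006
```

Call:
move_arm:
  series:
    - [0,0,-0.05,0,0,0]
    - [0,0,0,0,0,0]
    - [0,0,-0.05,0,0,0]
    - [0,0,0,0,0,0]
    - [0,0,0,0,0,0]

```text
clock: 15.25
position: [0.5423, -0.0068, 0.0577]
ee_rot: [0.002, 3.14, 0.0]
force: [-2.1, 0.1, 12.3]
width: 0.008
```

Call:
move_arm:
  series:
    - [0,0,-0.05,0,0,0]
    - [0,0,0,0,0,0]
    - [0,0,-0.05,0,0,0]
    - [0,0,0,0,0,0]
    - [0,0,0,0,0,0]

```text
clock: 15.75
position: [0.5419, -0.0067, 0.0567]
ee_rot: [0.002, 3.141, 0.0]
force: [-4.7, -0.3, 14.9]
width: 0.007
```

Call:
move_arm:
  series:
    - [0,0,-0.05,0,0,0]
    - [0,0,0,0,0,0]
    - [0,0,-0.05,0,0,0]
    - [0,0,0,0,0,0]
    - [0,0,0,0,0,0]

```text
clock: 16.25
position: [0.5418, -0.0067, 0.0562]
ee_rot: [0.002, 3.141, 0.001]
force: [-5.5, -0.8, 22.1]
width: -0.0
```

Call:
move_arm:
  series:
    - [0,0,-0.05,0,0,0]
    - [0,0,0,0,0,0]
    - [0,0,0,0,0,0]
    - [0,0,0,0,0,0]

```text
clock: 16.65
position: [0.5419, -0.0067, 0.0561]
ee_rot: [0.002, 3.14, 0.001]
force: [-8.0, 0.1, 28.3]
width: 0.006
```

Call:
move_arm:
  series:
    - [0,0,0.5,0,0,0]
    - [0,0,1.0,0,0,0]
    - [0,0,0,0,0,0]
    - [0,0,0,0,0,0]

```text
clock: 17.05
position: [0.5418, -0.0067, 0.0693]
ee_rot: [0.001, 3.141, 0.0]
force: [-0.1, 0.2, 0.8]
width: 0.005
```

Travel was 3.2 mm to a hard stop at 28 N. To check that it stays home, I'll re-touch: the boss should now be found about 3 mm lower.

Call:
move_arm:
  series:
    - [0,0,-0.8,0,0,0]
    - [0,0,-0.3,0,0,0]
    - [0,0,-0.1,0,0,0]
    - [0,0,0,0,0,0]
    - [0,0,0,0,0,0]

```text
clock: 17.55
position: [0.5413, -0.0067, 0.0568]
ee_rot: [-0.001, -3.141, 0.0]
force: [0.1, 0.2, 0.3]
width: 0.006
```

Call:
move_arm:
  series:
    - [0,0,-0.1,0,0,0]
    - [0,0,0,0,0,0]
    - [0,0,0,0,0,0]

```text
clock: 17.85
position: [0.5416, -0.0067, 0.0565]
ee_rot: [0.002, 3.142, 0.0]
force: [-2.9, 0.5, 8.3]
width: 0.004
```

Call:
move_arm:
  series:
    - [0,0,1.0,0,0,0]
    - [0,0,3.0,0,0,0]
    - [-3,0,4,0,0,0]
    - [-4,0,4,0,0,0]
    - [-4,-1,4,0,0,0]
    - [0,-4,2,0,0,0]
    - [0,-4,0,0,0,0]
    - [0,-4,0,0,0,0]

```text
clock: 18.65
position: [0.4417, -0.1367, 0.2281]
ee_rot: [-0.0, 3.138, -0.0]
force: [0.7, -0.4, -1.2]
width: 0.004
```

Call:
move_arm:
  series:
    - [0,-4,0,0,0,0]
    - [0,-4,0,0,0,0]
    - [0,-4,0,0,0,0]
    - [0,0,0,0,0,0]
    - [0,0,0,0,0,0]

```text
clock: 19.15
position: [0.4411, -0.2561, 0.2266]
ee_rot: [-0.005, -3.142, -0.0]
force: [-0.1, 0.7, -0.1]
width: 0.005
```

```bash
python3 avg.py a2.npz; python3 - <<'E'
from h import *
a=np.load("a2.npz");o=np.zeros((560,700,3),np.uint8)
i=cv2.resize(a["top"][125:235,190:310,::-1].astype(np.uint8),None,fx=2.5,fy=2.5,interpolation=3);j=cv2.resize(a["side"][160:260,180:340,::-1].astype(np.uint8),None,fx=2.5*1.6,fy=2.5*1.6,interpolation=3)
h,w=j.shape[:2];c=np.zeros((h+i.shape[0],max(w,i.shape[1]),3),np.uint8);c[:h,:w]=j;c[h:,:i.shape[1]]=i
cv2.imwrite("pics/fin.png",cv2.resize(c,None,fx=.85,fy=.85))
E
```

```text
[-0.16  0.33 -0.03] [ 0.44163592 -0.2546756   0.22649275]
```

View pics/fin.png

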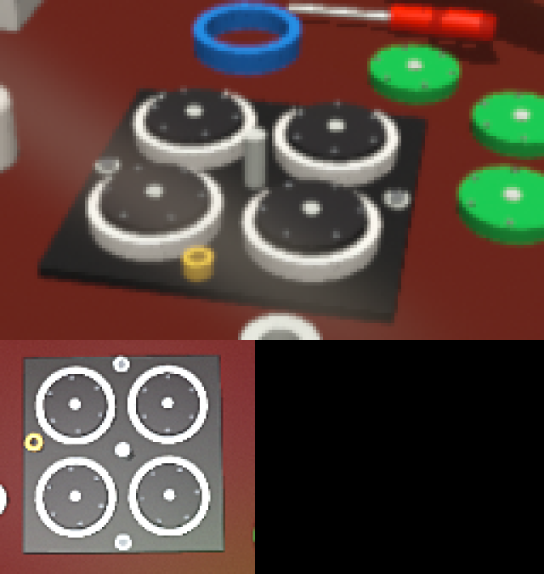

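The picture shows all four covers level, D at (336,125) sitting lower than before, the pin and bush unmoved, and the hand clear.

```bash
python3 -c "
from cell import workorder
print(workorder.sign_off())"
```

```text
the job is handed in; nothing more can be done
None
```

I found the loose cover, pressed it home on its boss, and handed the job in at about 19.5 s with the hand clear. It is the cover nearest the robot on its right-hand side, at about (0.542, -0.007).

**Finding it:** I pressed two of the four covers near the rim.
- **Near-left cover:** it was springy, reaching 5.6 N at about 4.5 N/mm, so it is seated.
- **Near-right cover:** its rim gave way at about 0.5 N, and the camera difference image showed the top shifting. It then hit a hard stop, with a brief peak of 9.4 N. Its boss was rigid under a light press, which a seal would not be.
- **The two far covers:** I did not touch them, because the loose one was already found.

**Pressing it home:** the boss gave way at about 13–15 N and stopped hard after 3.2 mm of travel, with a peak of 28 N.

**Last checks:**
- **Staying home:** a light re-touch found the boss rigid and about 3 mm lower than before.
- **Final picture:** all four covers look level, and the pin and bush are where they were.
- **Disagreement:** the snap force read slightly under the stated 15–20 N, which I put down to force readings taken only at the end of each move.
- **Not repeated:** I did not do the rim rocking test again after the snap.

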